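# Pull the empty tray from under the shelf and restock it

## Task

Slide the empty black tray out from under the low shelf along the counter until it is clear of the overhanging edge, then lift it out, keep it level and set it down lengthwise on the cork mat, inside the mat's edges. Then stand the white carton upright in either compartment of that tray, setting it down rather than dropping it. Leave the full tray, the bottle on the shelf and the mug where they are.

Things in the scene. Friction and masses are not known exactly. Their poses are not given: they have to be found in the camera images.
- shelf: Low white desk shelf, fixed, 200 deep (x) x 290 wide (y) x 74 high; origin: centre of its footprint. Open front towards its -x, front edge at x = -100, closed back. Top board 10 thick, with a lip turned down along the front edge, underside 54 above the counter. Two bays 130 wide at y = +70 and -70, walls 10 thick. A tray in each bay (either may be the empty one) slides out to the shelf's -x.
- tray: EMPTY black tray, loose, 0.2 to 0.4 kg, 190 long (x) x 110 wide x 46 high; origin: centre of underside, z up. Its -x end sticks out 73 to 93 from under the shelf, x nearly parallel to the shelf's. Floor 5 thick, end walls 10, side walls 5. A cross wall 12 thick at x = 0, as high as the rim, where it balances: good to lift by. Two compartments 79 (x) x 100, centred at x = +45.5 and -45.5.
- tray_front (a point): Middle of the top of the empty tray's front wall (x = -90, 46 above its underside); the wall is 10 thick along x and can be pinched from above.
- tray_rib (a point): Middle of the top of the empty tray's cross wall (x = 0, 46 above its underside); 12 thick along x.
- full_tray: The same black tray but heaped with round metal tins, about 0.6 kg, in the shelf's other bay. Origin: centre of its underside. To be left alone.
- mat: Thin tan cork mat, fixed to the counter, 230 long (x) x 150 wide (y) x 3 thick. Origin: centre of its underside, on the counter; the tray is to lie with its length along the mat's x (either way round).
- carton: White closed carton with a blue band, loose, standing upright on the counter, 52 (x) x 90 (y) x 80 high, about 0.15 kg. Origin: centre of its underside. Rigid; can be gripped across its 52 width near the top. Standing in the tray it rises 39 above the rim.
- bottle: Clear bottle with black cap, 60 diameter x 110 high, loose, standing on the rear part of the shelf's top (74 above the counter). Origin: centre of its underside. To be left alone.
- mug: White mug, 76 diameter x 90 high, loose, on the counter beyond the work. Origin: centre of its underside. To be left alone.
There are look-alikes about, which are no part of the job. What is shaped like the carton but orange or purple is not meant. What is shaped like the tray but pink is not meant.

How it is judged:
On the way, in this order (a step that is already met when the one before it is completed fails the run):
1. the empty tray has been slid out along the counter, clear of the shelf's lip (x of tray in the frame of shelf below -0.19 m and height (world z) of tray below 0.012 m and angle between tray's own z axis and vertical below 0.12 rad), for 0.05 s.
2. the tray is lifted off the counter (height (world z) of tray above 0.025 m), for 0.1 s.
3. the tray stands on the mat, inside its edges and lengthwise, and is let go (x of tray in the frame of mat between -0.022 and 0.022 m and y of tray in the frame of mat between -0.022 and 0.022 m and z of tray in the frame of mat below 0.008 m and angle between the x axis of tray and the x axis of mat, either way round below 0.25 rad and angle between tray's own z axis and vertical below 0.05 rad and contact force between the fingers and tray below 0.1 N), for 0.2 s.
At the end, for the whole second after the job is handed in: Tray flat on the mat, centres within 22 mm along each mat axis, lengths within 0.25 rad; carton upright (0.15 rad) on the floor of one of its compartments; both at rest; full tray within 20 mm, bottle and mug within 30 mm of their starts (x of tray in the frame of mat between -0.022 and 0.022 m and y of tray in the frame of mat between -0.022 and 0.022 m and z of tray in the frame of mat below 0.008 m and angle between the x axis of tray and the x axis of mat, either way round below 0.25 rad and angle between tray's own z axis and vertical below 0.05 rad and x of carton in the frame of tray between -0.075 and 0.075 m and y of carton in the frame of tray between -0.04 and 0.04 m and z of carton in the frame of tray between 0 and 0.012 m and angle between carton's own z axis and vertical below 0.15 rad and linear speed of each of tray, carton below 0.02 m/s and distance of full_tray from where it was at the start of the episode below 0.02 m and distance of each of bottle, mug from where it was at the start of the episode below 0.03 m); the robot touches nothing.
It fails at once if the empty tray is tipped by more than 0.4 rad (angle between tray's own z axis and vertical above 0.4 rad).
It fails at once if the tray or the carton is dropped (falls free from more than about 25 mm) ((linear speed of tray above 0.7 m/s and contact force between the fingers and tray below 0.1 N) or (linear speed of carton above 0.7 m/s and contact force between the fingers and carton below 0.1 N)).
It fails at once if the full tray is moved by more than 20 mm (distance of full_tray from where it was at the start of the episode above 0.02 m).
It fails at once if the bottle is moved by more than 30 mm or tipped (distance of bottle from where it was at the start of the episode above 0.03 m or angle between bottle's own z axis and vertical above 0.3 rad).
It fails at once if the mug is moved by more than 30 mm or tipped (distance of mug from where it was at the start of the episode above 0.03 m or angle between mug's own z axis and vertical above 0.3 rad).
It also fails if it takes over 72 s, if anything falls off the work surface, if the arm or the gripper's body presses on something with over 40 N, if the wrist force passes 120 N, or if a joint passes its speed limit or range.

## Robot

A 6-joint arm with a two-finger parallel gripper is mounted at the origin on the work surface. World frame = base frame: x ahead of the robot, y to its left, z up, the work surface at z = 0. Lengths are in m, angles in rad, forces in N, time in s.
With the tool pointing down it reaches from about 0.275 to 0.725 m from the base axis. Payload 15.9 kg.
Tool frame: the origin (TCP) lies at the very end of the fingers, on their centre line; the grasp point (between the pads) lies 19 mm behind it (robot.pinch_z is the distance from the TCP to the grasp point, in m); z points along the fingers, y is the line along which they close (so a half turn about z gives the same grasp; the last joint's range is limited). The gripper opens to 85 mm and grips with 20 to 120 N. Pads are 22 mm wide; open, the fingers measure 114 mm over their backs; the gripper's body (76 mm by 85 mm) begins 54 mm behind the grasp point. The pads swing forward as they close: fully open they stand 13 mm farther back than shut.
Start: joints at [-1.114, 0.213, -0.034, 1.323, 0, 1.571], TCP at [0.221, -0.449, 0.231] pointing down, gripper open.
Joint ranges: [-2.98, 2.98], [-0.74, 1.72], [-1.14, 1.35], [-2.1, 2.04], [-1.57, 1.44], [-3.14, 3.14]. Speed limits (rad/s): [1.89, 1.89, 2.39, 2.57, 3.14, 3.14].

## Interface

Orientations are given as a rotation vector (axis times angle).
In Python, from rig import robot, grab_frame, silhouettes, mark_of gives the robot as it stands.
- The arm moves only by the tool arm_command, never from a script. Its argument "motion" is a list of rows, each a list of 6 numbers: the shift along the tool's x, y, z in units of 25 mm (1.0 is 25 mm), then the turn, a rotation vector about the tool's x, y, z in units of 6 degrees (1.0 is 6 degrees). In form: [[x, y, z, rx, ry, rz], ...]. A call has 1 to 12 rows; each row shifts and turns the commanded pose from where the row before left it, along the tool's axes as they then stand; what a row does not reach is not made up. A row lasts 1/12 s, in which the tool goes at most 41.7 mm and 7.16 degrees, less where a joint would pass 70% of its speed; a pose out of reach is approached as far as the arm can. A call is refused whole if a number of a shift passes 1 or a number of a turn 1, either way. A call with a gripper value outside its range is refused whole. "gripper" is the finger opening in mm, from 0 to 85.4, set as the call begins (left out, the last holds). The fingers move at their own pace and stop on an object; "grip_force" is the grip in N (left out, the last holds). Time passes only in rows, so rows that do not move let the fingers close. It gives the time, the measured TCP pose, the force, the opening and the grip force at its end, in the units of the state.
- robot.read_state(): the state, without advancing time (a new reading comes with each control period).
- grab_frame(name): name is "scene" or "top"; returns a dict with "pixels" (480x640x3 uint8, blue, green, red), "camera_matrix" (3x3 intrinsics, pixels), "dist" ([k1, k2, p1, p2, k3] as OpenCV has them; the pictures are not rectified), "R" (3x3) and "t" (3): a world point X has camera coordinates R X + t. Camera axes: x right, y down, z forward; pixel columns grow to the right and rows downward; lengths in m; the calibration is good to about 2 mm. A picture is of the moment at which its call begins. There is no depth.
- robot.finish_job(): hands the job in; it is judged then, once.
Trained networks look in a picture, given as the dict that the camera call returned (one of the last four; its "shot" number tells which), for a name from the list of things; names that differ only in an ending like _2 or _b are one class to them, and where a whole thing is asked for, a point or a joint stands for the part that bears it (a point fixed in the world has none). Each returns a list of dicts, best first, with "confidence" (0 to 1); they miss things now and then, are a little off and sometimes report something else, mostly with a low value. They report only what shows in the picture. A call takes as long as a camera call. They do not tell look-alikes from the thing itself.
- silhouettes(name, picture): "pixels" (480x640 bool, what is visible of it).
- mark_of(name, picture): "position" ([x, y, z] in m, in world coordinates, good to about 4 mm: a listed point, or the origin of a listed thing).
The state is a dict: "time": time; "q": joint angles; "joint_velocities": joint speeds; "joint_torque": joint torques, N m; "tool_pos": TCP position; "orientation": TCP orientation; "ft_force": force on the tool from outside, world axes, zero at the start; "ft_torque": the same for the moment, N m; "opening": finger opening in m; "grip_force": force on a finger pad.
Only numpy, scipy, OpenCV 4.12 (cv2) and the standard library are available. Lean on these libraries where they do the work, as an engineer would, in place of code of your own. Each camera call takes 0.05 s, during which the arm holds its last target. There are 200 camera calls.

## Working session

There is one attempt and no reset: what is moved stays moved. The work goes in short steps, Python scripts to look and compute and a tool call to move; the robot and the scene stay as the last step left them, time stands still between calls to the robot, and variables do not carry over. Pictures are saved under pics/ and viewed, at most 10 in all, crops included, and the job is handed in when it is done.

Besides the shell and the picture viewer there is one more tool, called after "Call:" as a command line: name --pt "numbers of a row" for each row, then --argument value for the rest. arm_command: Moves the arm, as the interface text tells. Its arguments: {"type":"object","properties":{"motion":{"type":"array","items":{"type":"array","items":{"type":"number"}}},"gripper":{"type":"number"},"grip_force":{"type":"number"}},"required":["motion"]}

```bash
mkdir -p pics; ls
python3 - <<'E'
from rig import robot, grab_frame, silhouettes, mark_of
import cv2,numpy as np
ims=[]
for c in ["scene","top"]:
    f=grab_frame(c); cv2.imwrite(f"pics/{c}0.png",f["pixels"])
    print(c,np.round(f["R"],3).tolist(),np.round(f["t"],3), f["camera_matrix"][0][0])
    for n in ["shelf","tray","tray_front","tray_rib","full_tray","mat","carton","bottle","mug"]:
        print(n,[(np.round(m["position"],3).tolist(),round(m["confidence"],2)) for m in mark_of(n,f)])
s=robot.read_state();print(s)
E
```

```text
pics
scene [[0.867, 0.497, -0.016], [0.3, -0.549, -0.78], [-0.397, 0.672, -0.625]] [-0.457 -0.12   1.465] 504.7287656557325
shelf [([0.596, 0.333, 0.002], 0.74)]
tray [([0.673, 0.247, 0.001], 0.94), ([0.303, 0.281, 0.0], 0.8)]
tray_front [([0.369, 0.23, 0.047], 0.93), ([0.559, -0.178, -0.005], 0.65), ([0.687, 0.164, 0.045], 0.63)]
tray_rib [([0.303, 0.285, 0.05], 0.82), ([0.674, 0.248, 0.051], 0.66)]
full_tray [([0.536, 0.228, -0.002], 0.57)]
mat [([0.561, -0.182, -0.003], 0.75)]
carton [([0.644, -0.454, -0.004], 0.71), ([0.363, -0.42, 0.002], 0.64), ([0.498, -0.422, -0.002], 0.61)]
bottle [([0.561, 0.386, 0.076], 0.9)]
mug [([0.78, -0.092, -0.002], 0.97), ([0.686, 0.162, 0.044], 0.15)]
top [[-0.013, -1.0, -0.001], [-0.995, 0.013, -0.102], [0.102, 0.0, -0.995]] [-0.014  0.556  1.336] 539.043541973019
shelf [([0.599, 0.335, -0.004], 0.86), ([0.56, -0.183, -0.002], 0.33)]
tray [([0.302, 0.285, 0.002], 0.96), ([0.678, 0.251, -0.002], 0.64)]
tray_front [([0.689, 0.16, 0.047], 0.91), ([0.375, 0.223, 0.047], 0.72)]
tray_rib [([0.306, 0.285, 0.042], 0.74), ([0.676, 0.248, 0.048], 0.69)]
ful
[... 276 characters left out ...]
, 0.88)]
{'time': 1.0, 'q': array([-1.11402409e+00,  2.12900819e-01, -3.43982466e-02,  1.32348174e+00,
       -9.26287299e-06,  1.57078429e+00]), 'joint_velocities': array([ 0.00076493, -0.0003625 ,  0.00099939,  0.00055403, -0.00068834,
        0.00123906]), 'joint_torque': array([-3.46635548e-03, -6.85961437e+01,  4.87342644e+01,  8.70276854e-04,
       -1.61021994e-04,  1.82960855e-05]), 'tool_pos': array([ 0.22052176, -0.44873682,  0.23130612]), 'orientation': array([ 3.05999405e+00,  7.11289445e-01, -8.65391668e-06]), 'ft_force': array([ 0.10190114, -0.15894478,  0.19048424]), 'ft_torque': array([-0.0146885 , -0.07813627,  0.01851703]), 'grip_force': 0.0, 'opening': 0.08487358578808565}
```

View pics/scene0.png

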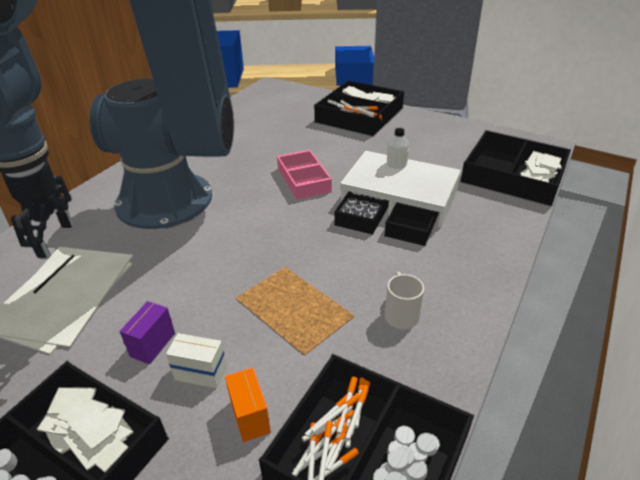

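View pics/top0.png

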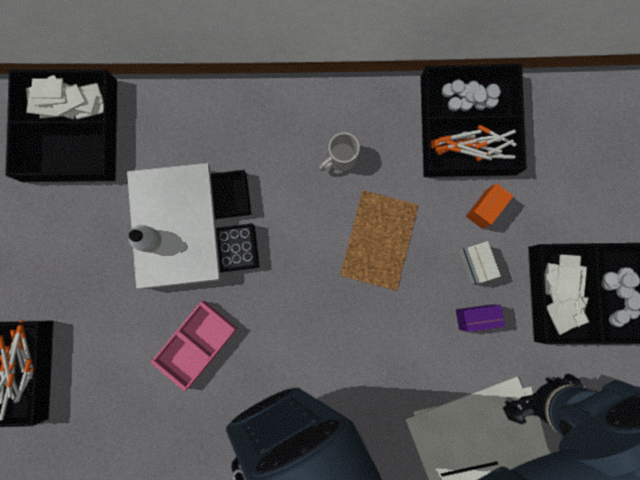

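The scene picture shows the empty black tray at about (411,222) and the tin-filled one beside it at (361,209). The mat is at (295,308), the mug at (404,300) and the bottle at (397,150).

Things that could be mistaken for the targets:
- **Tray:** pink tray at scene (304,174), full tray at (361,209), and the large black bins at the edges. I choose the empty black one, top (231,193).
- **Carton:** purple at scene (147,332) and orange at (247,404). I choose the white one with the blue band, scene (195,360), top (481,262).

Next I fit poses and check the choice in a crop.

```bash
cat > h.py <<'E'
from rig import robot, grab_frame, silhouettes, mark_of
import cv2,numpy as np
from scipy.optimize import minimize
from scipy.spatial.transform import Rotation as Ro
def proj(f,P):
    return cv2.projectPoints(np.asarray(P,float),cv2.Rodrigues(np.array(f["R"]))[0],np.array(f["t"],float),np.array(f["camera_matrix"]),np.array(f["dist"],float))[0].reshape(-1,2)
def box(x,y,yaw,x0,x1,w,z0,z1):
    c,s=np.cos(yaw),np.sin(yaw)
    return [[x+c*a-s*b,y+s*a+c*b,z] for a in(x0,x1) for b in(-w/2,w/2) for z in(z0,z1)]
def pick(n,f,xy,z=0.02):
    """silhouette whose centroid lies nearest the projection of xy"""
    p=proj(f,[[xy[0],xy[1],z]])[0]
    c=[m["pixels"] for m in silhouettes(n,f)]
    return min(c,key=lambda m:np.hypot(*(np.argwhere(m).mean(0)[::-1]-p))) if c else None
def fit(masks,fs,start,L,w,z0,z1,free=False):
    """start [x,y,yaw]; box spans x -L/2..L/2 (or ..free extent)"""
    def cost(v):
        c=0
        for m,f in zip(masks,fs):
            r=np.zeros((480*4,640*4),np.uint8)
            h=cv2.convexHull((proj(f,box(v[0],v[1],v[2],-L/2,v[3] if free else L/2,w,z0,z1))*4+1.5).astype(np.float32).round().astype(np.int32))
            cv2.fillConvexPoly(r,h,255); r=cv2.resize(r,(640,480),interpolation=cv2.INTER_AREA)/255.
            c+=1-np.minimum(r,m).sum()/np.maximum(r,m).sum()
        return c/len(fs)
    best=None
    for d in(-.25,-.1,0,.1,.25):
        v=np.array(start,float);v[2]+=d
        S=np.vstack([v]+[v+np.eye(len(v))[i]*[.01,.01,.1,.02][i] for i in range(len(v))])
        r=minimize(cost,v,method="Nelder-Mead",options=dict(initial_simplex=S,xatol=2e-4,fatol=1e-4,maxiter=150))
        if best is None or r.fun<best.fun: best=r
    return np.round(best.x,4),round(best.fun,3)
E
python3 - <<'E'
from h import *
fs=[grab_frame("scene"),grab_frame("top")]
def go(n,start,dims,free=False):
    ms=[(pick(n,f,start[:2]),f) for f in fs]; ms=[a for a in ms if a[0] is not None]
    print(n,[int(m.sum()) for m,_ in ms],fit([m for m,_ in ms],[f for _,f in ms],start,*dims,free=free))
go("mat",[.561,-.183,-.15],(.23,.15,0,.003))
go("shelf",[.598,.334,1.5],(.2,.29,0,.074))
go("carton",[.495,-.423,1.77],(.052,.09,0,.08)); go("carton",[.495,-.423,.2],(.052,.09,0,.08))
p=fs[0]["pixels"]
a=cv2.resize(p[170:260,320:460],None,fx=4,fy=4,interpolation=3);b=cv2.resize(p[310:400,150:250],(240,360))
cv2.imwrite("pics/crop1.png",np.hstack([a,b]))
for c in (0,1):
    for n in("tray","tray_rib","tray_front"):
        print(n,[(np.round(m["position"],3).tolist(),round(m["confidence"],2)) for m in mark_of(n,fs[c])])
go("tray",[.676,.25,1.6,-.01],(.19,.11,0,.046),True)
E
```

```text
mat [5176, 5333] (array([ 0.5623, -0.182 , -0.2746]), np.float64(0.027))
shelf [4891, 9372] (array([0.5977, 0.3383, 1.6586]), np.float64(0.19))
carton [2434, 1139] (array([ 0.4983, -0.4235,  1.8713]), np.float64(0.063))
carton [2434, 1139] (array([ 0.4983, -0.4237, -1.2522]), np.float64(0.064))
tray [([0.302, 0.283, 0.001], 0.97), ([0.674, 0.249, 0.001], 0.76), ([0.499, -0.422, -0.001], 0.66)]
tray_rib [([0.303, 0.286, 0.048], 0.81), ([0.677, 0.249, 0.046], 0.57)]
tray_front [([0.687, 0.163, 0.047], 0.92), ([0.37, 0.227, 0.047], 0.89)]
tray [([0.677, 0.248, 0.001], 0.78), ([0.303, 0.287, 0.001], 0.75)]
tray_rib [([0.301, 0.285, 0.042], 0.58), ([0.678, 0.252, 0.045], 0.56)]
tray_front [([0.686, 0.161, 0.044], 0.88), ([0.375, 0.225, 0.046], 0.75)]
tray [1584, 1650] (array([ 0.6771,  0.2491,  1.6775, -0.0095]), np.float64(0.078))
```

View pics/crop1.png

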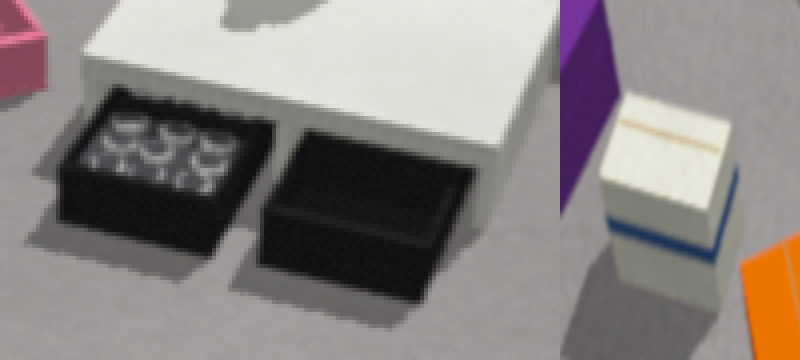

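The crop confirms both choices: the right-hand black tray is empty (the left one holds the tins), and the white carton with the blue band stands between the purple and orange boxes. I move off towards the tray front.

Call:
arm_command --pt "0.5 -0.25 0 0 0 0" --pt "0.95 -0.475 0 0 0 0" --pt "0.95 -0.475 0 0 0 0" --pt "0.95 -0.475 0 0 0 0" --pt "0.95 -0.475 0 0 0 0" --pt "0.95 -0.475 0 0 0 0" --pt "0.95 -0.475 0 0 0 0" --pt "0.95 -0.475 0 0 0 0" --pt "0.95 -0.475 0 0 0 0" --pt "0.95 -0.475 0 0 0 0" --pt "0.95 -0.475 0 0 0 0" --pt "0.95 -0.475 0 0 0 0" --gripper 50 --grip_force 40

```text
time: 2.9
tool_pos: [0.4065, -0.204, 0.2314]
orientation: [3.06, 0.711, 0.0]
ft_force: [-0.2, -0.1, 0.1]
opening: 0.0502
grip_force: 0.0
```

```bash
cat >> h.py <<'E'
def tell(x=None,y=None,z=None,th=None):
    """state, and the shift (tool x,y,z units, current axes) and turn (rz units) to a target with tool x at angle th"""
    s=robot.read_state();p=s["tool_pos"];R=Ro.from_rotvec(s["orientation"]).as_matrix()
    t0=np.arctan2(R[1,0],R[0,0])
    print("t",round(s["time"],2),"p",np.round(p,4),"th",round(t0,4),"tilt",np.round(R[:2,2],3),"q",np.round(s["q"],2),"F",np.round(s["ft_force"],1),"op",round(s["opening"]*1e3,1),"g",round(s["grip_force"],1))
    if x is not None:
        d=np.array([x,y,z])-p
        print("shift now",np.round(R.T@d/.025,2))
        if th is not None:
            D=(th-t0+np.pi)%(2*np.pi)-np.pi
            R2=Ro.from_euler('z',th).as_matrix()@np.diag([1,-1,-1])
            print("rz",round(-np.degrees(D)/6,2),"shift after turn",np.round(R2.T@d/.025,2))
E
python3 -c "
from h import *
tell(.6866,.1595,.12,.107)"
```

```text
t 2.9 p [ 0.4065 -0.204   0.2314] th 0.4568 tilt [ 0. -0.] q [-0.47  0.12 -0.15  1.3  -0.    2.22] F [-0.2 -0.1  0.1] op 50.2 g 0.0
shift now [16.47 -8.11  4.46]
rz 3.34 shift after turn [ 12.69 -13.26   4.46]
```

Call:
arm_command --pt "0 0 0 0 0 -1" --pt "0 0 0 0 0 -1" --pt "0 0 0 0 0 -1" --pt "0 0 0 0 0 -1" --pt "0 0 0 0 0 -1" --pt "0 0 0 0 0 -1" --pt "0 0 0 0 0 -1" --pt "0 0 0 0 0 -1" --pt "0 0 0 0 0 -1" --pt "0 0 0 0 0 -1" --pt "0 0 0 0 0 -1" --pt "0 0 0 0 0 -1"

```text
time: 3.9
tool_pos: [0.4059, -0.2051, 0.2313]
orientation: [2.051, 2.379, 0.0]
ft_force: [-0.9, -0.2, 0.7]
opening: 0.0495
grip_force: 0.0
```

Call:
arm_command --pt "0 0 0 0 0 -1" --pt "0 0 0 0 0 -1" --pt "0 0 0 0 0 -1" --pt "0 0 0 0 0 -1" --pt "0 0 0 0 0 -1" --pt "0 0 0 0 0 -1" --pt "0 0 0 0 0 -1" --pt "0 0 0 0 0 -1" --pt "0 0 0 0 0 -1" --pt "0 0 0 0 0 -1" --pt "0 0 0 0 0 -1" --pt "0 0 0 0 0 -1"

```text
time: 4.9
tool_pos: [0.4059, -0.2051, 0.2313]
orientation: [0.261, 3.131, -0.0]
ft_force: [0.1, 1.0, -0.3]
opening: 0.0502
grip_force: 0.0
```

Call:
arm_command --pt "0 0 0 0 0 -1" --pt "0 0 0 0 0 -1" --pt "0 0 0 0 0 -0.65" --pt "0 0 0 0 0 0"

```text
time: 5.23
tool_pos: [0.4058, -0.2051, 0.2313]
orientation: [-0.172, 3.137, 0.0]
ft_force: [0.5, 0.4, -0.6]
opening: 0.0498
grip_force: 0.0
```

```bash
python3 -c "
from h import *
tell(.6866,.1595,.12,3.249)"
```

```text
t 5.23 p [ 0.4058 -0.2051  0.2313] th -3.0322 tilt [0. 0.] q [-0.47  0.12 -0.15  1.3   0.   -0.58] F [ 0.5  0.4 -0.6] op 49.8 g 0.0
shift now [-12.76  13.27   4.45]
rz 0.02 shift after turn [-12.73  13.3    4.45]
```

Call:
arm_command --pt "-0.9 0.95 0 0 0 0" --pt "-0.9 0.95 0 0 0 0" --pt "-0.9 0.95 0.2 0 0 0" --pt "-0.9 0.95 0.2 0 0 0" --pt "-0.9 0.95 0.4 0 0 0" --pt "-0.9 0.95 0.4 0 0 0" --pt "-0.9 0.95 0.4 0 0 0" --pt "-0.9 0.95 0.4 0 0 0" --pt "-0.9 0.95 0.4 0 0 0" --pt "-0.9 0.95 0.4 0 0 0" --pt "-0.9 0.95 0.4 0 0 0" --pt "-0.9 0.95 0.4 0 0 0"

```text
time: 6.23
tool_pos: [0.6449, 0.1083, 0.1407]
orientation: [0.162, -3.137, 0.0]
ft_force: [1.5, -0.4, 1.1]
opening: 0.0497
grip_force: 0.0
```

Call:
arm_command --pt "-0.95 0.95 0.4 0 0 0" --pt "-0.95 0.92 0.4 0 0 0" --pt "0 0 0 0 0 0" --pt "0 0 0 0 0 0"

```text
time: 6.57
tool_pos: [0.6864, 0.1596, 0.1193]
orientation: [0.165, -3.135, 0.001]
ft_force: [-0.0, -0.5, -0.5]
opening: 0.0501
grip_force: 0.0
```

```bash
python3 -c "
from h import *
tell(.6866,.1595,.015,3.249)
for c in ('scene','top'):
    f=grab_frame(c)
    for n in('tray_front','tray_rib','tray'): print(c,n,[(np.round(m['position'],3).tolist(),round(m['confidence'],2)) for m in mark_of(n,f)])
    cv2.imwrite(f'pics/b_{c}.png',f['pixels'])
"
```

```text
t 6.57 p [0.6864 0.1596 0.1193] th -3.0363 tilt [-0.002 -0.001] q [ 0.23  0.69  0.41  1.3  -0.    0.12] F [-0.  -0.5 -0.5] op 50.1 g 0.0
shift now [-0.02 -0.    4.17]
rz -0.02 shift after turn [-0.01 -0.    4.17]
scene tray_front [([0.369, 0.228, 0.046], 0.81), ([0.683, 0.164, 0.046], 0.66)]
scene tray_rib [([0.301, 0.283, 0.051], 0.86), ([0.679, 0.249, 0.048], 0.85)]
scene tray [([0.301, 0.282, -0.001], 0.98), ([0.675, 0.25, 0.002], 0.64)]
top tray_front []
top tray_rib [([0.302, 0.285, 0.042], 0.84)]
top tray [([0.305, 0.289, -0.0], 0.71)]
```

Call:
arm_command --pt "0 0 0.6 0 0 0" --pt "0 0 0.7 0 0 0" --pt "0 0 0.7 0 0 0" --pt "0 0 0.7 0 0 0" --pt "0 0 0.6 0 0 0" --pt "0 0 0.5 0 0 0" --pt "0 0 0.35 0 0 0" --pt "0 0 0 0 0 0"

```text
time: 7.63
tool_pos: [0.6854, 0.1579, 0.0159]
orientation: [0.166, -3.135, 0.001]
ft_force: [0.1, 0.5, 0.3]
opening: 0.0502
grip_force: 0.0
```

Call:
arm_command --pt "0 0 0 0 0 0" --pt "0 0 0 0 0 0" --pt "0 0 0 0 0 0" --pt "0 0 0 0 0 0" --pt "0 0 0 0 0 0" --pt "0 0 0 0 0 0" --pt "0 0 0 0 0 0" --pt "0 0 0 0 0 0" --gripper 0 --grip_force 40

```text
time: 8.3
tool_pos: [0.6871, 0.1585, 0.0188]
orientation: [-0.166, 3.136, 0.0]
ft_force: [-1.2, -0.2, 6.1]
opening: 0.0093
grip_force: 40.1
```

```bash
python3 -c "
from h import *
tell(.6866+.0115,.1595-.1155,.016,3.249)
"
```

```text
t 8.3 p [0.6871 0.1585 0.0188] th -3.0356 tilt [0.002 0.   ] q [ 0.23  0.74  0.24  1.07 -0.    0.12] F [-1.2 -0.2  6.1] op 9.3 g 40.1
shift now [ 0.05 -4.6   0.11]
rz -0.01 shift after turn [ 0.05 -4.6   0.11]
```

Call:
arm_command --pt "0 0 -0.1 0 0 0" --pt "0 -0.2 0 0 0 0" --pt "0 -0.4 0 0 0 0" --pt "0 -0.5 0 0 0 0" --pt "0 -0.5 0 0 0 0" --pt "0 -0.5 0 0 0 0" --pt "0 -0.5 0 0 0 0" --pt "0 -0.5 0 0 0 0" --pt "0 -0.5 0 0 0 0" --pt "0 -0.5 0 0 0 0" --pt "0 -0.4 0 0 0 0" --pt "0 -0.2 0 0 0 0"

```text
time: 9.3
tool_pos: [0.6991, 0.0397, 0.0201]
orientation: [-0.165, 3.137, -0.0]
ft_force: [0.3, 0.7, -2.1]
opening: 0.0095
grip_force: 39.0
```

Call:
arm_command --pt "0 0 0 0 0 0" --pt "0 0 0 0 0 0" --pt "0 0 0 0 0 0"

```text
time: 9.55
tool_pos: [0.6988, 0.0421, 0.02]
orientation: [0.167, -3.137, -0.0]
ft_force: [-0.2, -0.6, -2.9]
opening: 0.0092
grip_force: 39.0
```

```bash
python3 -c "
from h import *
tell()
fs=[]
for c in ('scene','top'):
    f=grab_frame(c);fs.append(f)
    for n in('tray_front','tray_rib','tray'): print(c,n,[(np.round(m['position'],3).tolist(),round(m['confidence'],2)) for m in mark_of(n,f) if m['position'][0]>.55])
cv2.imwrite('pics/pull.png',np.hstack([cv2.resize(fs[0]['pixels'][150:270,320:480],(400,300),interpolation=3),cv2.resize(fs[1]['pixels'][140:290,120:320],(400,300),interpolation=3)]))
"
```

```text
t 9.55 p [0.6988 0.0421 0.02  ] th -3.0351 tilt [-0.  0.] q [ 0.06  0.73  0.23  1.07  0.   -0.05] F [-0.2 -0.6 -2.9] op 9.2 g 39.0
scene tray_front [([0.698, 0.047, 0.049], 0.86)]
scene tray_rib [([0.689, 0.133, 0.048], 0.96), ([0.779, -0.09, -0.002], 0.47)]
scene tray [([0.687, 0.13, 0.001], 0.81)]
top tray_front []
top tray_rib []
top tray [([0.782, -0.089, -0.001], 0.56)]
```

View pics/pull.png

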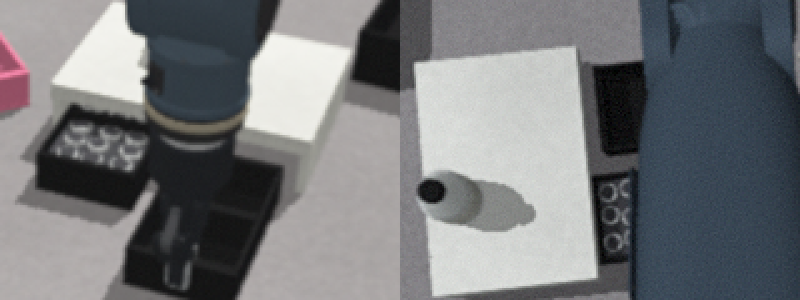

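The picture shows the tray fully out in front of the lip (left view about (205,230)), with the tin tray unmoved beside it. I release, rise and shift to the cross wall.

Call:
arm_command --pt "0 0 0.04 0 0 0" --pt "0 0 0 0 0 0" --pt "0 0 0 0 0 0" --pt "0 0 0 0 0 0" --pt "0 0 0 0 0 0" --gripper 50

```text
time: 10.37
tool_pos: [0.699, 0.0415, 0.0192]
orientation: [-0.166, 3.137, 0.0]
ft_force: [-0.7, -0.2, -0.2]
opening: 0.0502
grip_force: 0.0
```

Call:
arm_command --pt "0 0 -0.5 0 0 0" --pt "0 0 -0.8 0 0 0" --pt "0 0 -0.8 0 0 0" --pt "0 0.5 -0.5 0 0 0" --pt "0 0.8 0 0 0 0" --pt "0 0.9 0 0 0 0" --pt "0 0.8 0 0 0 0" --pt "0 0.6 0 0 0 0" --pt "0 0 0 0 0 0" --pt "0 0 0 0 0 0"

```text
time: 11.2
tool_pos: [0.6893, 0.1315, 0.084]
orientation: [0.168, -3.137, 0.0]
ft_force: [0.5, -1.1, -0.8]
opening: 0.0503
grip_force: 0.0
```

```bash
python3 -c "
from h import *
tell(.689,.1316,.019)
f=grab_frame('scene')
for n in('tray_front','tray_rib','tray','full_tray'): print(n,[(np.round(m['position'],3).tolist(),round(m['confidence'],2)) for m in mark_of(n,f) if m['position'][0]>.5])
"
```

```text
t 11.2 p [0.6893 0.1315 0.084 ] th -3.0344 tilt [-0. -0.] q [ 0.19  0.69  0.33  1.21 -0.    0.08] F [ 0.5 -1.1 -0.8] op 50.3 g 0.0
shift now [0.01 0.01 2.6 ]
tray_front [([0.699, 0.045, 0.046], 0.6)]
tray_rib [([0.688, 0.129, 0.051], 0.79)]
tray [([0.688, 0.13, -0.001], 0.58)]
full_tray [([0.538, 0.23, -0.002], 0.69)]
```

Call:
arm_command --pt "0 0 0.5 0 0 0" --pt "0 0 0.6 0 0 0" --pt "0 0 0.6 0 0 0" --pt "0 0 0.5 0 0 0" --pt "0 0 0.35 0 0 0" --pt "0 0 0 0 0 0"

```text
time: 11.95
tool_pos: [0.6883, 0.1302, 0.0183]
orientation: [0.165, -3.134, 0.001]
ft_force: [0.4, -0.4, -1.1]
opening: 0.0498
grip_force: 0.0
```

Call:
arm_command --pt "0 0 0 0 0 0" --pt "0 0 0 0 0 0" --pt "0 0 0 0 0 0" --pt "0 0 0 0 0 0" --pt "0 0 0 0 0 0" --pt "0 0 0 0 0 0" --pt "0 0 0 0 0 0" --pt "0 0 0 0 0 0" --gripper 0 --grip_force 70

```text
time: 12.62
tool_pos: [0.6901, 0.1311, 0.0215]
orientation: [-0.166, 3.135, 0.0]
ft_force: [-0.6, 0.3, 7.4]
opening: 0.0107
grip_force: 69.5
```

Call:
arm_command --pt "0 0 -0.2 0 0 0" --pt "0 0 -0.4 0 0 0" --pt "0 0 -0.5 0 0 0" --pt "0 0 -0.5 0 0 0" --pt "0 0 -0.4 0 0 0" --pt "0 0 -0.2 0 0 0" --pt "0 0 0 0 0 0" --pt "0 0 0 0 0 0"

```text
time: 13.28
tool_pos: [0.6894, 0.131, 0.0753]
orientation: [-0.166, 3.137, 0.0]
ft_force: [0.4, 0.5, -2.4]
opening: 0.011
grip_force: 68.2
```

```bash
python3 -c "
from h import *
tell(.5623,-.182,.08,3.249+1.19)
f=grab_frame('scene')
for n in('tray_front','tray_rib','tray','full_tray'): print(n,[(np.round(m['position'],3).tolist(),round(m['confidence'],2)) for m in mark_of(n,f) if m['position'][0]>.5])
"
```

```text
t 13.28 p [0.6894 0.131  0.0753] th -3.0356 tilt [0. 0.] q [0.19 0.7  0.32 1.19 0.   0.08] F [ 0.4  0.5 -2.4] op 11.0 g 68.2
shift now [  6.38 -11.91  -0.19]
rz -11.38 shift after turn [13.43  1.51 -0.19]
tray_front [([0.555, 0.386, 0.075], 0.73)]
tray_rib [([0.687, 0.13, 0.103], 0.67)]
tray [([0.684, 0.131, 0.055], 0.8)]
full_tray [([0.536, 0.231, 0.001], 0.69), ([0.598, 0.332, 0.002], 0.41)]
```

Call:
arm_command --pt "0.2 -0.3 -0.3 0 0 0" --pt "0.4 -0.6 -0.5 0 0 0" --pt "0.6 -0.8 -0.4 0 0 0" --pt "0.6 -0.9 0 0 0 0" --pt "0.6 -0.9 0 0 0 0" --pt "0.6 -0.9 0 0 0 0" --pt "0.6 -0.9 0 0 0 0" --pt "0.6 -0.9 0 0 0 0" --pt "0.6 -0.9 0 0 0 0" --pt "0.5 -0.9 0 0 0 0" --pt "0.4 -0.9 0 0 0 0" --pt "0.3 -0.9 0 0 0 0"

```text
time: 14.53
tool_pos: [0.5648, -0.13, 0.106]
orientation: [-0.166, 3.137, -0.0]
ft_force: [0.3, -0.3, -3.1]
opening: 0.0106
grip_force: 68.3
```

Call:
arm_command --pt "0.2 -0.8 0 0 0 0" --pt "0.1 -0.7 0 0 0 -0.2" --pt "0 -0.3 0 0 0 -0.5" --pt "0 0 0 0 0 -0.8" --pt "0 0 0 0 0 -1" --pt "0 0 0 0 0 -1" --pt "0 0 0 0 0 -1" --pt "0 0 0 0 0 -1" --pt "0 0 0 0 0 -1" --pt "0 0 0 0 0 -1" --pt "0 0 0 0 0 -1" --pt "0 0 0 0 0 -1"

```text
time: 15.53
tool_pos: [0.5631, -0.1744, 0.1058]
orientation: [-1.65, 2.674, -0.0]
ft_force: [0.3, -0.5, -2.7]
opening: 0.0105
grip_force: 68.4
```

Call:
arm_command --pt "0 0 0 0 0 -1" --pt "0 0 0 0 0 -0.6" --pt "0 0 0 0 0 -0.3" --pt "0 0 0 0 0 0" --pt "0 0 0 0 0 0"

```text
time: 15.95
tool_pos: [0.5633, -0.1743, 0.1056]
orientation: [-1.899, 2.503, -0.0]
ft_force: [0.4, 0.3, -2.8]
opening: 0.0104
grip_force: 68.4
```

```bash
python3 -c "
from h import *
tell(.5623,-.182,.024,3.249+1.19)
fs=[grab_frame(c) for c in('scene','top')]
for f in fs:
  for n in('tray_rib','tray'): print(n,[(np.round(m['position'],3).tolist(),round(m['confidence'],2)) for m in mark_of(n,f) if m['position'][1]<.1])
m=pick('tray',fs[0],(.5623,-.182),.1)
print(fit([m],[fs[0]],[.5623,-.182,2.867],.19,.11,.075,.121))
cv2.imwrite('pics/mat.png',np.hstack([cv2.resize(fs[0]['pixels'][200:380,200:440],(400,300),interpolation=3),cv2.resize(fs[1]['pixels'][140:320,280:520],(400,300),interpolation=3)]))
"
```

```text
t 15.95 p [ 0.5633 -0.1743  0.1056] th -1.8433 tilt [ 0. -0.] q [-0.3   0.45 -0.03  1.1  -0.   -1.6 ] F [ 0.4  0.3 -2.8] op 10.4 g 68.4
shift now [ 0.31 -0.04  3.27]
rz 0.01 shift after turn [ 0.31 -0.05  3.27]
tray_rib []
tray [([0.559, -0.175, 0.085], 0.63)]
tray_rib []
tray []
(array([ 0.559 , -0.1677,  2.8676]), np.float64(0.206))
```

View pics/mat.png

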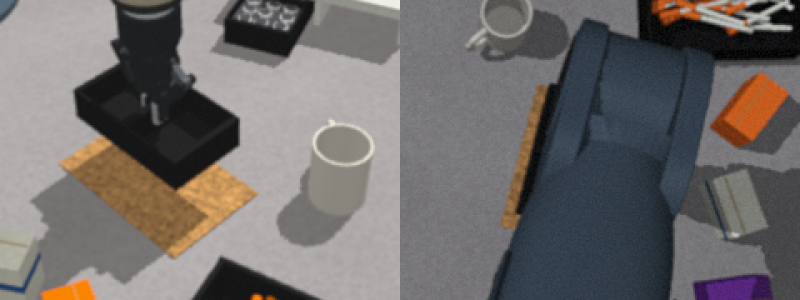

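The tray hangs level over the mat, parallel to it; the mug and the tin tray stand untouched. I lower it.

Call:
arm_command --pt "0.15 0 0.2 0 0 0" --pt "0.16 -0.04 0.4 0 0 0" --pt "0 0 0.5 0 0 0" --pt "0 0 0.5 0 0 0" --pt "0 0 0.5 0 0 0" --pt "0 0 0.4 0 0 0" --pt "0 0 0.3 0 0 0" --pt "0 0 0.2 0 0 0" --pt "0 0 0.1 0 0 0" --pt "0 0 0.08 0 0 0" --pt "0 0 0 0 0 0" --pt "0 0 0 0 0 0"

```text
time: 17.3
tool_pos: [0.5628, -0.1819, 0.0262]
orientation: [-1.901, 2.501, -0.001]
ft_force: [0.5, -0.3, -2.2]
opening: 0.0107
grip_force: 68.5
```

Call:
arm_command --pt "0 0 0.05 0 0 0" --pt "0 0 0.05 0 0 0" --pt "0 0 0 0 0 0" --pt "0 0 0 0 0 0"

```text
time: 17.63
tool_pos: [0.5629, -0.1819, 0.0245]
orientation: [-1.9, 2.5, -0.002]
ft_force: [-4.8, 1.3, 13.3]
opening: 0.0107
grip_force: 70.7
```

Call:
arm_command --pt "0 0 0 0 0 0" --pt "0 0 0 0 0 0" --pt "0 0 0 0 0 0" --pt "0 0 0 0 0 0" --pt "0 0 -0.3 0 0 0" --pt "0 0 -0.6 0 0 0" --pt "0 0 -0.9 0 0 0" --pt "0 0 -0.9 0 0 0" --pt "0 0 -0.9 0 0 0" --pt "0 0 -0.9 0 0 0" --pt "0 0 -0.5 0 0 0" --pt "0 0 0 0 0 0" --gripper 46

```text
time: 18.63
tool_pos: [0.5639, -0.1822, 0.1519]
orientation: [-1.899, 2.499, -0.006]
ft_force: [1.1, -0.1, 0.4]
opening: 0.046
grip_force: 0.0
```

Call:
arm_command --pt "0 0 0 0 0 0.5" --pt "0 0 0 0 0 1" --pt "0 0 0 0 0 1" --pt "0 0 0 0 0 1" --pt "0 0 0 0 0 1" --pt "0 0 0 0 0 1" --pt "0 0 0 0 0 1" --pt "0 0 0 0 0 1" --pt "0 0 0 0 0 1" --pt "0 0 0 0 0 0.7" --pt "0 0 0 0 0 0.3" --pt "0 0 0 0 0 0" --gripper 78

```text
time: 19.63
tool_pos: [0.5622, -0.1816, 0.1479]
orientation: [0.475, -3.105, -0.001]
ft_force: [-0.4, -0.2, -0.2]
opening: 0.0782
grip_force: 0.0
```

```bash
python3 -c "
from h import *
tell(.4983,-.4235,.15,3.442)
"
```

```text
t 19.63 p [ 0.5622 -0.1816  0.1479] th -2.8382 tilt [-0.001  0.   ] q [-0.31  0.43  0.05  1.2   0.   -0.62] F [-0.4 -0.2 -0.2] op 78.2 g 0.0
shift now [ 5.33 -8.47 -0.08]
rz 0.03 shift after turn [ 5.3  -8.48 -0.08]
```

Call:
arm_command --pt "0.3 -0.4 0 0 0 0" --pt "0.5 -0.8 0 0 0 0" --pt "0.6 -0.95 0 0 0 0" --pt "0.6 -0.95 0 0 0 0" --pt "0.6 -0.95 0 0 0 0" --pt "0.6 -0.95 0 0 0 0" --pt "0.6 -0.95 0 0 0 0" --pt "0.6 -0.95 0 0 0 0" --pt "0.5 -0.8 0 0 0 0" --pt "0.4 -0.77 0 0 0 0" --pt "0 0 0 0 0 0" --pt "0 0 0 0 0 0"

```text
time: 20.63
tool_pos: [0.4987, -0.4249, 0.1478]
orientation: [0.476, -3.105, -0.001]
ft_force: [-0.3, 0.8, 0.7]
opening: 0.078
grip_force: 0.0
```

```bash
python3 -c "
from h import *
tell(.4983,-.4235,.055,3.442)
fs=[grab_frame(c) for c in('scene','top')]
ms=[]
for f in fs:
  for n in('tray_rib','tray','tray_front','carton'): print(n,[(np.round(m['position'],3).tolist(),round(m['confidence'],2)) for m in mark_of(n,f) if m['position'][1]<.1])
  ms.append(pick('tray',f,(.5623,-.182)))
print([int(m.sum()) for m in ms])
for i in(0,1): print(fit([ms[i]],[fs[i]],[.5623,-.182,2.867],.19,.11,.003,.049))
cv2.imwrite('pics/car.png',np.hstack([cv2.resize(fs[0]['pixels'][240:420,120:360],(400,300),interpolation=3),cv2.resize(fs[1]['pixels'][170:350,320:560],(400,300),interpolation=3)]))
"
```

```text
t 20.63 p [ 0.4987 -0.4249  0.1478] th -2.8373 tilt [-0.001  0.   ] q [-0.71  0.56  0.27  1.28 -0.   -1.01] F [-0.3  0.8  0.7] op 78.0 g 0.0
shift now [-0.    0.05  3.71]
rz 0.04 shift after turn [-0.    0.06  3.71]
tray_rib [([0.564, -0.179, 0.049], 0.68)]
tray [([0.561, -0.184, 0.004], 0.6)]
tray_front [([0.65, -0.203, 0.046], 0.69)]
carton [([0.365, -0.422, 0.002], 0.7), ([0.642, -0.455, -0.002], 0.63), ([0.495, -0.422, -0.003], 0.55)]
tray_rib [([0.562, -0.18, 0.046], 0.59)]
tray [([0.56, -0.182, 0.004], 0.8)]
tray_front [([0.65, -0.209, 0.05], 0.62)]
carton [([0.491, -0.423, 0.003], 0.79), ([0.643, -0.454, -0.001], 0.71), ([0.561, -0.184, 0.004], 0.68), ([0.362, -0.415, 0.004], 0.58)]
[4472, 3611]
(array([ 0.5642, -0.1831,  2.8627]), np.float64(0.021))
(array([ 0.5627, -0.1855,  2.8675]), np.float64(0.034))
```

View pics/car.png

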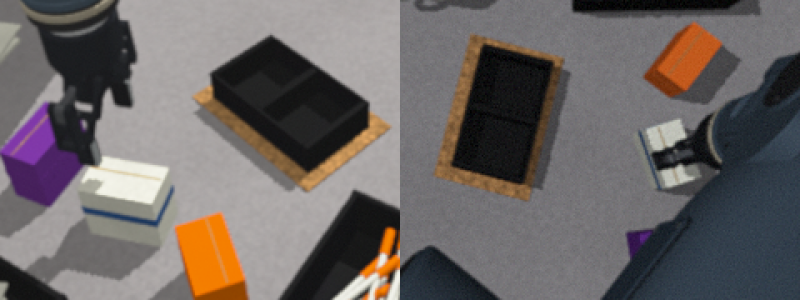

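The tray lies centred and lengthwise on the mat (left crop about (290,105)). The open fingers straddle the white carton. I go down and grip.

Call:
arm_command --pt "0 0.05 0.4 0 0 0.04" --pt "0 0 0.6 0 0 0" --pt "0 0 0.7 0 0 0" --pt "0 0 0.7 0 0 0" --pt "0 0 0.6 0 0 0" --pt "0 0 0.5 0 0 0" --pt "0 0 0.4 0 0 0" --pt "0 0 0 0 0 0" --pt "0 0 0 0 0 0"

```text
time: 21.98
tool_pos: [0.499, -0.4221, 0.0504]
orientation: [0.47, -3.106, -0.001]
ft_force: [0.4, 0.1, 1.0]
opening: 0.078
grip_force: 0.0
```

Call:
arm_command --pt "0 0 0 0 0 0" --pt "0 0 0 0 0 0" --pt "0 0 0 0 0 0" --pt "0 0 0 0 0 0" --pt "0 0 0 0 0 0" --pt "0 0 0 0 0 0" --pt "0 0 0 0 0 0" --gripper 40 --grip_force 40

```text
time: 22.57
tool_pos: [0.4997, -0.4226, 0.0519]
orientation: [-0.471, 3.105, -0.002]
ft_force: [-0.8, 1.2, 7.1]
opening: 0.0509
grip_force: 42.2
```

Call:
arm_command --pt "0 0 -0.2 0 0 0" --pt "0 0 -0.5 0 0 0" --pt "0 0 -0.8 0 0 0" --pt "0 0 -0.8 0 0 0" --pt "0 0 -0.8 0 0 0" --pt "0 0 -0.6 0 0 0" --pt "0 0 -0.3 0 0 0" --pt "0 0 0 0 0 0"

```text
time: 23.23
tool_pos: [0.5, -0.4229, 0.1528]
orientation: [-0.47, 3.104, -0.004]
ft_force: [0.5, -1.2, -1.1]
opening: 0.0515
grip_force: 42.1
```

```bash
python3 -c "
from h import *
c,s=np.cos(2.866),np.sin(2.866)
for k in(.0455,-.0455): print(.563+k*c,-.183+k*s)
tell(.563+.0455*c,-.183+.0455*s,.15,2.866-np.pi/2+np.pi)
"
```

```text
0.519216983661557 -0.17061866403381143
0.6067830163384429 -0.19538133596618856
t 23.23 p [ 0.5    -0.4229  0.1528] th -2.8408 tilt [ 0.002 -0.002] q [-0.7   0.56  0.27  1.28 -0.   -1.  ] F [ 0.5 -1.2 -1.1] op 51.5 g 42.1
shift now [-3.72  9.41  0.09]
rz -9.5 shift after turn [-9.92  2.01  0.11]
```

Call:
arm_command --pt "-0.2 0.4 0 0 0 0" --pt "-0.3 0.8 0 0 0 0" --pt "-0.4 0.95 0 0 0 0" --pt "-0.4 0.95 0 0 0 0" --pt "-0.4 0.95 0 0 0 0" --pt "-0.4 0.95 0 0 0 0" --pt "-0.4 0.95 0 0 0 0" --pt "-0.4 0.95 0 0 0 0" --pt "-0.3 0.95 0 0 0 0" --pt "-0.3 0.8 0 0 0 0" --pt "-0.2 0.5 0 0 0 0" --pt "0 0.26 0 0 0 0"

```text
time: 24.23
tool_pos: [0.5177, -0.1682, 0.15]
orientation: [0.473, -3.105, -0.001]
ft_force: [0.5, 0.5, -1.1]
opening: 0.0515
grip_force: 42.2
```

Call:
arm_command --pt "0 0 0 0 0 -0.3" --pt "0 0 0 0 0 -0.8" --pt "0 0 0 0 0 -1" --pt "0 0 0 0 0 -1" --pt "0 0 0 0 0 -1" --pt "0 0 0 0 0 -1" --pt "0 0 0 0 0 -1" --pt "0 0 0 0 0 -1" --pt "0 0 0 0 0 -1" --pt "0 0 0 0 0 -0.8" --pt "0 0 0 0 0 -0.5" --pt "0 0 0 0 0 -0.1"

```text
time: 25.23
tool_pos: [0.5176, -0.1707, 0.1503]
orientation: [1.898, -2.503, -0.001]
ft_force: [0.4, 0.1, -0.8]
opening: 0.0513
grip_force: 42.2
```

Call:
arm_command --pt "0 0 0 0 0 0" --pt "0 0 0 0 0 0" --pt "0 0 0 0 0 0"

```text
time: 25.48
tool_pos: [0.5179, -0.1704, 0.1507]
orientation: [1.894, -2.507, -0.0]
ft_force: [0.1, -0.3, -0.9]
opening: 0.0513
grip_force: 42.2
```

```bash
python3 -c "
from h import *
tell(.5192,-.1706,.0575,2.866+np.pi/2)
p=robot.read_state()['tool_pos']
fs=[grab_frame(c) for c in('scene','top')]
for i,f in enumerate(fs):
  print([(np.round(m['position'],3).tolist(),round(m['confidence'],2)) for m in mark_of('carton',f)])
z=p[2]-.0515
f=fs[0];m=pick('carton',f,p[:2],z+.04);print(m.sum())
# only the part below the fingers: visible white box fit
print(fit([m],[f],[p[0],p[1],2.866],.052,.09,z,z+.08))
cv2.imwrite('pics/pl.png',np.hstack([cv2.resize(fs[0]['pixels'][200:380,160:400],(400,300),interpolation=3),cv2.resize((m*255).astype(np.uint8)[200:380,160:400],(400,300))[:,:,None].repeat(3,2)]))
"
```

```text
t 25.48 p [ 0.5179 -0.1704  0.1507] th -1.8476 tilt [-0.  0.] q [-0.32  0.33 -0.08  1.16  0.   -1.61] F [ 0.1 -0.3 -0.9] op 51.3 g 42.2
shift now [-0.01 -0.05  3.73]
rz -0.01 shift after turn [-0.01 -0.05  3.73]
[([0.517, -0.17, 0.095], 0.96), ([0.642, -0.457, 0.0], 0.74), ([0.364, -0.42, 0.0], 0.58)]
[([0.642, -0.454, 0.0], 0.97), ([0.362, -0.415, -0.001], 0.61)]
1692
(array([ 0.518 , -0.1724,  2.8758]), np.float64(0.216))
```

View pics/pl.png

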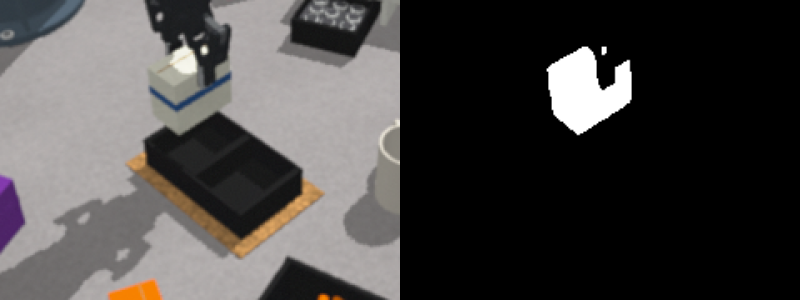

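```bash
python3 -c "
from h import *
import h
tell()
p=robot.read_state()['tool_pos'];z=p[2]-.0515
f=grab_frame('scene');m=pick('carton',f,p[:2],z+.04)
k=np.ones((480,640));k[:255,272:]=0
def cost(v):
    r=np.zeros((1920,2560),np.uint8)
    cv2.fillConvexPoly(r,cv2.convexHull((proj(f,box(v[0],v[1],v[2],-.026,.026,.09,z,z+.08))*4+1.5).round().astype(np.int32)),255)
    r=cv2.resize(r,(640,480),interpolation=cv2.INTER_AREA)/255.
    return (np.abs(r-m)*k).sum()
v=np.array([p[0],p[1],2.866])
for fix in(0,1):
    g=(lambda w:cost([w[0],w[1],2.866])) if fix else cost
    v0=v[:2] if fix else v
    r=minimize(g,v0,method='Nelder-Mead',options=dict(initial_simplex=np.vstack([v0]+[v0+np.eye(len(v0))[i]*[.006,.006,.08][i] for i in range(len(v0))]),xatol=1e-4,fatol=.1))
    d=r.x[:2]-[.5192,-.1706];c,s=np.cos(2.866),np.sin(2.866)
    print(r.x,r.fun,'off tray x,y',d@[c,s],d@[-s,c])
"
```

```text
t 25.73 p [ 0.5179 -0.1702  0.1508] th -1.8464 tilt [ 0. -0.] q [-0.32  0.33 -0.08  1.16 -0.   -1.61] F [ 0.7 -0.2 -0.6] op 51.0 g 42.2
[ 0.51744347 -0.17070653  2.86416087] 51.23529411764706 off tray x,y 0.0016612596321472419 0.0005804964940870418
[ 0.51770807 -0.17065441] 52.03921568627452 off tray x,y 0.0014208211822238379 0.00045833881978019227
```

Call:
arm_command --pt "0 -0.05 0.3 0 0 0" --pt "0 0 0.5 0 0 0" --pt "0 0 0.5 0 0 0" --pt "0 0 0.5 0 0 0" --pt "0 0 0.5 0 0 0" --pt "0 0 0.4 0 0 0" --pt "0 0 0.3 0 0 0" --pt "0 0 0.2 0 0 0" --pt "0 0 0.15 0 0 0" --pt "0 0 0.1 0 0 0" --pt "0 0 0 0 0 0" --pt "0 0 0 0 0 0"

```text
time: 26.83
tool_pos: [0.5194, -0.1706, 0.0649]
orientation: [-1.896, 2.505, -0.001]
ft_force: [-0.9, 0.3, -1.6]
opening: 0.0517
grip_force: 42.2
```

Call:
arm_command --pt "0 0 0.1 0 0 0" --pt "0 0 0.05 0 0 0" --pt "0 0 0 0 0 0" --pt "0 0 0 0 0 0"

```text
time: 27.17
tool_pos: [0.5191, -0.1706, 0.0608]
orientation: [1.896, -2.505, 0.0]
ft_force: [0.3, 0.7, -1.3]
opening: 0.0514
grip_force: 42.2
```

Call:
arm_command --pt "0 0 0.05 0 0 0" --pt "0 0 0.05 0 0 0" --pt "0 0 0 0 0 0" --pt "0 0 0 0 0 0"

```text
time: 27.5
tool_pos: [0.5193, -0.1707, 0.0598]
orientation: [-1.895, 2.505, -0.002]
ft_force: [-11.1, 2.7, 25.8]
opening: 0.051
grip_force: 45.5
```

Call:
arm_command --pt "0 0 -0.05 0 0 0" --pt "0 0 0 0 0 0"

```text
time: 27.67
tool_pos: [0.5194, -0.1706, 0.0599]
orientation: [-1.896, 2.505, -0.001]
ft_force: [0.3, -0.8, -0.8]
opening: 0.0516
grip_force: 42.2
```

Call:
arm_command --pt "0 0 0 0 0 0" --pt "0 0 0 0 0 0" --pt "0 0 0 0 0 0" --pt "0 0 0 0 0 0" --pt "0 0 -0.3 0 0 0" --pt "0 0 -0.6 0 0 0" --pt "0 0 -0.8 0 0 0" --pt "0 0 -0.9 0 0 0" --pt "0 0 -0.9 0 0 0" --pt "0 0 -0.9 0 0 0" --pt "0 0 -0.9 0 0 0" --pt "0 0 -0.5 0 0 0" --gripper 74

```text
time: 28.67
tool_pos: [0.5197, -0.1708, 0.2077]
orientation: [-1.895, 2.504, -0.004]
ft_force: [0.8, 0.4, 0.8]
opening: 0.0739
grip_force: 0.0
```

Call:
arm_command --pt "0.5 0 0 0 0 0" --pt "0.9 0 0 0 0 0" --pt "0.9 0 0 0 0 0" --pt "0.9 0 0 0 0 0" --pt "0.9 0 0 0 0 0" --pt "0.9 0 0 0 0 0" --pt "0.9 0 0 0 0 0" --pt "0.9 0 0 0 0 0" --pt "0.5 0 0 0 0 0" --pt "0.2 0 0 0 0 0" --pt "0 0 0 0 0 0" --pt "0 0 0 0 0 0"

```text
time: 29.67
tool_pos: [0.4683, -0.3505, 0.2044]
orientation: [-1.896, 2.505, 0.001]
ft_force: [0.1, 0.3, 0.2]
opening: 0.0738
grip_force: 0.0
```

```bash
python3 -c "
from h import *
tell()
fs=[grab_frame(c) for c in('scene','top')]
for f in fs:
  for n in('carton','tray','full_tray','bottle','mug'): print(n,[(np.round(m['position'],3).tolist(),round(m['confidence'],2)) for m in mark_of(n,f)][:3])
cv2.imwrite('pics/end.png',np.hstack([cv2.resize(fs[0]['pixels'][200:380,200:440],(400,300),interpolation=3),cv2.resize(fs[1]['pixels'][140:320,280:520],(400,300),interpolation=3)]))
"
```

```text
t 29.67 p [ 0.4683 -0.3505  0.2044] th -1.846 tilt [-0.  0.] q [-0.64  0.4   0.15  1.32  0.   -1.94] F [0.1 0.3 0.2] op 73.8 g 0.0
carton [([0.364, -0.419, -0.002], 0.76), ([0.642, -0.455, -0.004], 0.75), ([0.52, -0.172, 0.006], 0.64)]
tray [([0.562, -0.182, 0.004], 0.7), ([0.299, 0.28, 0.001], 0.55)]
full_tray [([0.535, 0.228, 0.002], 0.86)]
bottle [([0.56, 0.388, 0.074], 0.94)]
mug [([0.782, -0.093, -0.002], 0.91)]
carton [([0.516, -0.174, 0.01], 0.74), ([0.638, -0.453, -0.001], 0.61)]
tray [([0.304, 0.286, -0.004], 0.91), ([0.562, -0.182, 0.001], 0.61)]
full_tray [([0.542, 0.231, 0.001], 0.82)]
bottle [([0.563, 0.381, 0.069], 0.76), ([0.562, -0.181, 0.004], 0.41)]
mug [([0.78, -0.092, 0.001], 0.66)]
```

View pics/end.png

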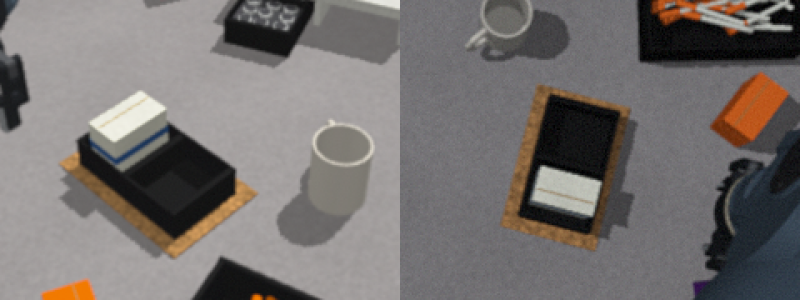

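The carton stands upright in the near compartment (left crop about (128,130)). The tray is inside the mat, the arm is clear, and nothing else has moved.

```bash
python3 -c "
from rig import robot
print(robot.finish_job())"
```

```text
the job is handed in; nothing more can be done
None
```

The job is handed in: the empty tray lies centred and lengthwise on the mat with the white carton upright in one compartment, and the full tray, bottle and mug measure at their starting positions; no verdict was returned.

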